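# Clean the vacuum plate and set its bleed valve

### The job

Get the vacuum plate ready for the bell jar: holding the wooden scraper block, wipe the three loose porcelain chips off the grey steel plate onto the bench (do not touch the chips with the fingers), then set the scraper down upright on the bench. Next take the upright handle of the bench valve's wheel, turn it clockwise (seen from above) until it is closed against its stop, then back it off exactly two full turns, and finish while still gripping the handle, without letting go. Leave the bell jar, flask and dish alone.

Things in the scene. Friction and masses are not known exactly. Their poses are not given: they have to be found in the camera images.
- plate_top (a point): centre of the top face of the fixed grey steel vacuum plate, a plain slab 170 mm along its own x, 120 mm along its y and 25 mm thick, lying on the bench (top 25 mm above it), no rim; it has a small dark suction hole in the middle, flush; its four sides are free for chips to drop off. It stands to the left or the right, the valve on the other side; its x axis points away from the robot within 20 degrees
- scraper_mid (a point): centre of the loose wooden scraper block, 30 mm above its flat underside: a blade bar 24 mm (its x) by 100 mm (its y) and 25 mm high, with an upright grip rib on top, 20 mm thick (its x), 60 mm long (its y), from 25 to 60 mm above the underside; 140 to 280 g, centred. It stands upright on the bench between plate and valve, nearer the robot, its x axis within 30 degrees of straight ahead; grasp the rib across its 20 mm
- chip0_mid (a point): centre of one of three white broken-porcelain chips (about 22 mm across, 9 mm thick, 12 g), lying loose and flat on the grey steel plate, apart from one another, all within 40 mm of the plate's middle along its x and 45 mm along its y
- chip1_mid (a point): centre of one of three white broken-porcelain chips (about 22 mm across, 9 mm thick, 12 g), lying loose and flat on the grey steel plate, apart from one another, all within 40 mm of the plate's middle along its x and 45 mm along its y
- chip2_mid (a point): centre of one of three white broken-porcelain chips (about 22 mm across, 9 mm thick, 12 g), lying loose and flat on the grey steel plate, apart from one another, all within 40 mm of the plate's middle along its x and 45 mm along its y
- valve_axis (a point): point on the upright turning axis of the fixed bench valve, at the height of the middle of its handle (92 mm above the bench); the brass pedestal carries a grey horizontal handwheel, rim radius 42 mm, rim bar 12 mm thick, its top 66 mm above the bench
- handle_mid (a point): centre of the upright white plastic handle that stands on the wheel's rim, 42 mm from the axis: a round handle 22 mm in diameter, from 68 to 114 mm above the bench, centre 92 mm; it spins freely on its own pin, so a gripper that holds it can go round the axis without turning itself
- valve (a joint): angle of the valve wheel in rad: 0 is closed against the rigid stop, growing as it opens, counter-clockwise seen from above; 6.283 is one turn, travel 20.5 (another stop, not to be used). It starts 2.5 to 6.5 open. It turns with a steady drag of 0.12 N m (about 3 N at the handle), stays where it is left, and is the same drag up to the stop
- handle: the same white plastic handle, origin at its lower end, for the grip rule
- scraper: the same scraper block, origin at the middle of its underside
- bell_jar: bystander: glass bell jar with a knob, 110 mm across, 140 mm high, beyond the work; origin at its underside
- flask: bystander: conical glass flask, 68 mm across, 100 mm high, far left; origin at its underside
- dish: bystander: white porcelain dish, 90 mm across, 30 mm high, far right; origin at its underside
Not all that is in view belongs to the job. What is shaped like the part that bears valve_axis but red is not meant.

How it is judged (in metres and radians):
On the way, in this order (a step that is already met when the one before it is completed fails the run):
1. all three chips are off the plate, down on the bench, wiped with the scraper held in the gripper (height (world z) of each of chip0_mid, chip1_mid, chip2_mid below 0.02 m and contact force between the fingers and scraper above 0.5 N), for 0.1 s.
2. the scraper stands upright on the bench, let go (height (world z) of scraper_mid below 0.036 m and angle between scraper_mid's own z axis and vertical below 0.2 rad and contact force between the fingers and scraper below 0.1 N), for 0.2 s.
3. the valve is closed to its stop (within 0.1 rad) (value of joint valve below 0.1 rad), for 0.1 s.
At the end, for the whole second after the job is handed in: valve two full turns (12.57 rad, within 0.2) open from its stop and still, handle gripped (over 1 N, grasp point within 35 mm of its centre); chips off the plate (centres below 20 mm); scraper upright on the bench, let go (all of step 2 and height (world z) of each of chip0_mid, chip1_mid, chip2_mid below 0.02 m and value of joint valve between 12.366 and 12.766 rad and velocity of joint valve between -0.1 and 0.1 rad/s and contact force between the fingers and handle above 1 N and distance between the grasp point and handle_mid below 0.035 m); the arm keeps its last pose, push and grip.
It fails at once if a bystander (bell jar, flask or dish) is moved more than 30 mm or tipped ((distance of bell_jar from where it was at the start of the episode above 0.03 m or angle between bell_jar's own z axis and vertical above 0.4 rad) or (distance of flask from where it was at the start of the episode above 0.03 m or angle between flask's own z axis and vertical above 0.4 rad) or (distance of dish from where it was at the start of the episode above 0.03 m or angle between dish's own z axis and vertical above 0.4 rad)).
It fails at once if the fingers touch a chip (contact force between the fingers and chip0 above 0.3 N or contact force between the fingers and chip1 above 0.3 N or contact force between the fingers and chip2 above 0.3 N).
It also fails if it takes over 72 s, if anything falls off the work surface, if the arm or the gripper's body presses on something with over 40 N, if the wrist force passes 120 N, or if a joint passes its speed limit or range.

### The arm

A 7-joint arm with a two-finger parallel gripper is mounted at the origin on the work surface. World frame = base frame: x ahead of the robot, y to its left, z up, the work surface at z = 0. Lengths are in m, angles in degrees, forces in N, time in s.
With the tool pointing down it reaches from about 0.4 to 0.9 m from the base axis. Payload 5.6 kg.
Tool frame: the origin (TCP) lies on the mounting face of the last link; the fingertips stand 190 mm ahead of it and the grasp point (between the pads) lies 171 mm ahead of it; z points along the fingers, x is the direction in which the jaws open and shut, and the axes are right-handed (so a half turn about z gives the same grasp; the last joint's range is limited). The gripper opens to 92 mm and grips with 3 to 60 N. Pads are 20 mm wide; open, the fingers measure 128 mm over their backs; the gripper's body (75 mm by 189 mm) begins 69 mm behind the grasp point.
Start: joints at [70.76, 26.786, -0.665, 91.828, 0.344, 61.387, -3.226], TCP at [0.188, -0.622, 0.405] pointing down, gripper open.
Joint ranges: [-144.91, 144.91], [-17.63, 115.5], [-89.93, 88.59], [15.96, 139.68], [-74.01, 254.01], [8.47, 105.57], [-167.45, 167.45]. Speed limits (degrees/s): [147.25, 147.25, 180, 180, 180, 180, 180].

### API

Orientations are given as [roll, pitch, yaw] about the fixed x, y, z axes, in that order (R = Rz(yaw) Ry(pitch) Rx(roll)).
In Python, from cell import ctrl gives the robot as it stands.
- The arm moves only by the tool drive_tool, never from a script. Its argument "targets" is a list of rows, each a list of 3 entries, a list of its own where there are three numbers: the closure, from 0 (fully open) to 1 (shut), then the shift along the world's x, y, z as a fraction of full scale, then the turn, a rotation vector about the world's x, y, z as a fraction of full scale. In form: [[gripper, [x, y, z], [wx, wy, wz]], ...]. A call has 1 to 5 rows; each row shifts and turns the pose as measured when the row begins; what a row does not reach is not made up. Full scale, the value 1, is 4 cm for a shift and 6 degrees for a turn. A row lasts 1/12 s, in which the tool goes at most 41.7 mm and 7.16 degrees, less where a joint would pass 70% of its speed; a pose out of reach is approached as far as the arm can. A call with a number of a shift or a turn outside -1 to 1 is refused whole. A call with a gripper value outside its range is refused whole. The fingers move at their own pace and stop on an object; "grip_force" is the grip in N (left out, the last holds). Time passes only in rows, so rows that do not move let the fingers close. It gives the time, the measured TCP pose, the force and the opening at its end, in the units of the state.
- ctrl.observe(): the state, without advancing time (a new reading comes with each control period).
- ctrl.camera(name): name is "scene" or "top" or "wrist"; returns the picture (480x640x3 uint8, red, green, blue); there is no depth.
- ctrl.camera_info(name): a dict with "camera_matrix" (3x3 intrinsics, pixels), "distortion" ([k1, k2, p1, p2, k3] as OpenCV has them; the pictures are not rectified), "origin" and "rotation" of the camera in the world. Camera axes: x right, y down, z forward; pixel columns grow to the right and rows downward; lengths in m; the calibration is good to about 2 mm. A picture is of the moment at which its call begins: read the wrist's pose just before it. camera_info takes no time and is no camera call; for the wrist camera it gives the pose at the moment of the call.
- ctrl.sign_off(): hands the job in, once; it reports no verdict.
The state is a dict: "clock": time; "joint_pos": joint angles; "qvel": joint speeds; "joint_efforts": joint torques, N m; "ee_pos": TCP position; "ee_rot": TCP orientation; "wrist_force": force on the tool from outside, world axes, zero at the start; "torque": the same for the moment, N m; "finger_gap": finger opening in m.
Only numpy, scipy, OpenCV 4.12 (cv2) and the standard library are available. Lean on these libraries where they do the work, as an engineer would, in place of code of your own. Each camera call takes 0.05 s, during which the arm holds its last target.

## Working session

There is one attempt and no reset: what is moved stays moved. The work goes in short steps, Python scripts to look and compute and a tool call to move; the robot and the scene stay as the last step left them, time stands still between calls to the robot, and variables do not carry over. Pictures are saved under pics/ and viewed, and the job is handed in when it is done.

Besides the shell and the picture viewer there is one more tool, called after "Emit:" as name(argument=value, ...) on one line, values as JSON. drive_tool: Moves the arm, as the interface text tells. Its arguments: {"type":"object","properties":{"targets":{"type":"array"},"grip_force":{"type":"number"}},"required":["targets"]}

```bash
ls; mkdir -p pics; python3 - <<'E'
from cell import ctrl
import cv2
print(ctrl.observe())
for n in ["scene","top"]:
    im=ctrl.camera(n); cv2.imwrite(f"pics/{n}0.png",im[:,:,::-1]); print(n,ctrl.camera_info(n))
print(ctrl.camera_info("wrist"))
E
```

```text
pics
{'clock': 0.0, 'joint_pos': array([70.75989863, 26.83761986, -0.66468565, 91.88203915,  0.34367371,
       61.38859608, -3.22502694]), 'qvel': array([-0.05841338,  0.0440779 ,  0.02047286,  0.04288218, -0.04385967,
        0.02978742, -0.07288766]), 'joint_efforts': array([ 7.36557831e-05, -5.20577860e+01, -1.26946185e-02, -2.43747926e+01,
       -5.67591120e-02,  1.72250590e-02,  1.54368395e-04]), 'ee_pos': array([ 0.18749276, -0.62209999,  0.40371363]), 'ee_rot': array([ 1.79992699e+02,  1.06028600e-01, -7.32267014e+01]), 'wrist_force': array([ 1.03271625, -0.73968177,  0.08869364]), 'torque': array([ 0.01733457,  0.02210702, -0.03842673]), 'finger_gap': 0.09195493897671976}
scene {'camera_matrix': array([[588.66222852,   0.        , 320.82326117],
       [  0.        , 588.66222852, 248.78912449],
       [  0.        ,   0.        ,   1.        ]]), 'distortion': array([-0.08543712,  0.        ,  0.        ,  0.        ,  0.        ]), 'origin': array([ 1.61816811, -0.89557118,  0.98010857]), 'rotation': array([-123.32922052,    0.47520264,   48.02318753])}
top {'camera_matrix': array([[451.41931096,   0.        , 326.38193317],
       [  0.        , 451.41931096, 239.57073185],
       [  0.        ,   0.        ,   1.        ]]), 'distortion': array([0.00041541, 0.        , 0.        , 0.        , 0.        ]), 'origin': array([ 0.47831428, -0.01319866,  1.04637438]), 'rotation': array([-171.80757411,    0.96925279,  -91.19068618])}
{'camera_matrix': array([[424.20882456,   0.        , 321.71348284],
       [  0.        , 424.20882456, 234.89139519],
       [  0.        ,   0.        ,   1.        ]]), 'distortion': array([0.02362992, 0.        , 0.        , 0.        , 0.        ]), 'origin': array([ 0.26253394, -0.59900512,  0.38406407]), 'rotation': array([ 1.63856230e+02,  6.15068975e-02, -7.32029976e+01])}
```

View pics/scene0.png

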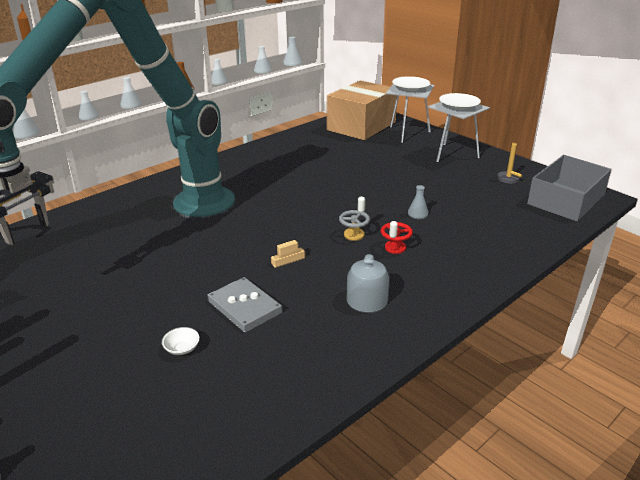

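View pics/top0.png

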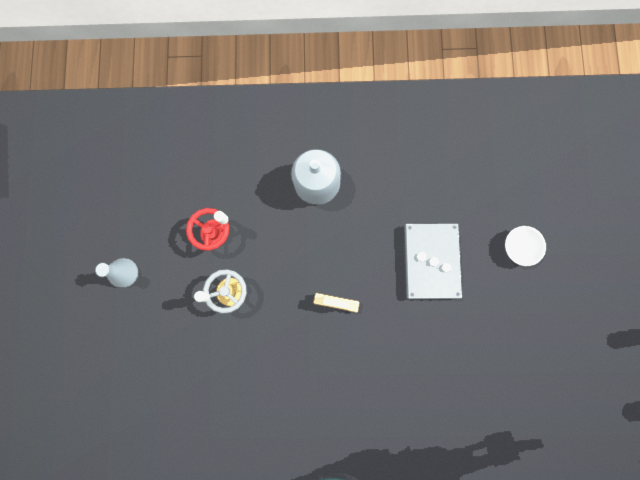

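The top view shows the grey wheel on its brass pedestal at (225,291), with the handle at about (201,296). The red decoy wheel is at (208,230). The scraper is at (337,303), the plate at (433,261) with chips at (421,257), (434,262) and (446,268), the dish at (525,246) and the bell jar at (317,178). Candidates for the valve are the grey wheel (225,291) and the red one (208,230). I choose the grey one with the brass base and will check it in close crops.

```bash
cat > h.py <<'E'
import numpy as np, cv2
from scipy.spatial.transform import Rotation as R
from cell import ctrl
def Rm(r): return R.from_euler('xyz',r,degrees=True).as_matrix()
def p2w(info,px,z):
    px=np.array(px,float).reshape(-1,1,2)
    n=cv2.undistortPoints(px,info['camera_matrix'],info['distortion'])[:,0]
    d=np.c_[n,np.ones(len(n))]@Rm(info['rotation']).T
    o=info['origin']; return o+d*((z-o[2])/d[:,2])[:,None]
def w2p(info,P):
    M=Rm(info['rotation']); 
    r=cv2.Rodrigues(M.T)[0]; t=-M.T@info['origin']
    return cv2.projectPoints(np.array(P,float).reshape(-1,1,3),r,t,info['camera_matrix'],info['distortion'])[0][:,0]
E
python3 - <<'E'
from h import *
im=cv2.imread('pics/top0.png')
a=cv2.resize(im[205:325,290:480],None,fx=4,fy=4,interpolation=cv2.INTER_CUBIC); cv2.imwrite('pics/c1.png',a)
a=cv2.resize(im[200:330,170:270],None,fx=4.5,fy=4.5,interpolation=cv2.INTER_CUBIC); cv2.imwrite('pics/c2.png',a)
i=ctrl.camera_info('top')
print(p2w(i,[[421,257],[434,262],[446,268]],.03))
print(p2w(i,[[406,224.5],[457,224],[462,299],[409,300]],.025))
E
```

```text
[[ 0.58034399 -0.21150355  0.03      ]
 [ 0.56839515 -0.24007065  0.03      ]
 [ 0.55429966 -0.26615364  0.03      ]]
[[ 0.65633833 -0.18203087  0.025     ]
 [ 0.65473089 -0.29830861  0.025     ]
 [ 0.48467116 -0.29890498  0.025     ]
 [ 0.48492808 -0.18086126  0.025     ]]
```

View pics/c1.png

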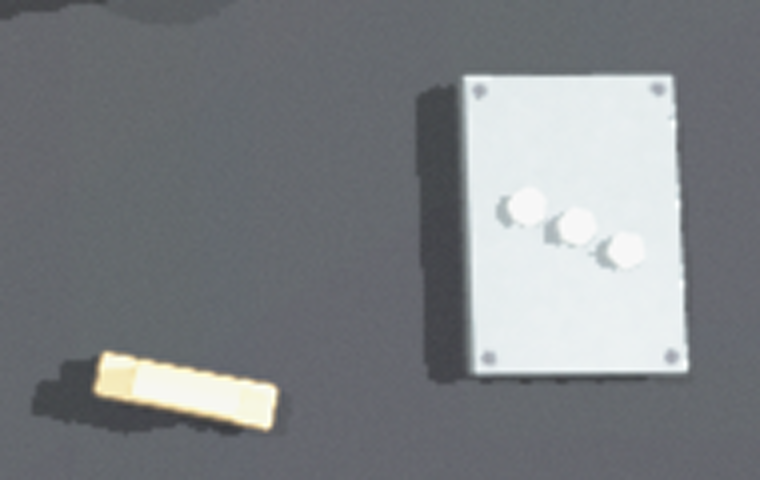

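View pics/c2.png

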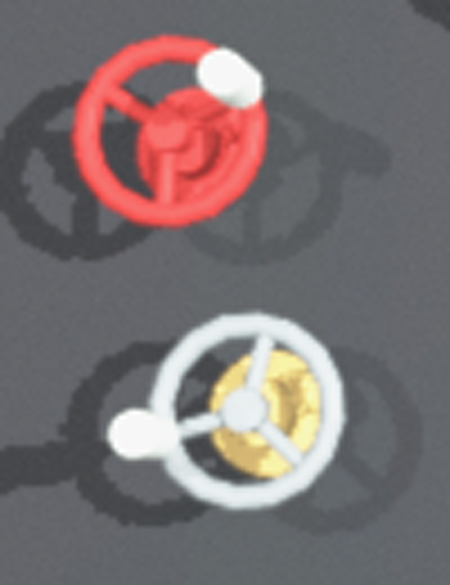

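```bash
python3 - <<'E'
from h import *
i=ctrl.camera_info('top'); np.set_printoptions(precision=4,suppress=True)
c2=lambda x,y:[x/4.5+170,y/4.5+200]; c1=lambda x,y:[x/4+290,y/4+205]
print('axis',p2w(i,[c2(247,410)],.06),'handle top',p2w(i,[c2(127,434)],.114))
print('red',p2w(i,[c2(170,130)],.06),'handle',p2w(i,[c2(218,75)],.114))
s=p2w(i,[c1(103,352),c1(278,385),c1(272,430),c1(95,395)],.025);print('scr',s,s.mean(0))
print('rib',p2w(i,[c1(134,360),c1(240,379),c1(240,417),c1(136,398)],.06))
print('plate',p2w(i,[c1(462,75),c1(672,74),c1(688,372),c1(472,374)],.025))
print('jar, flask,dish',p2w(i,[[317,178]],.07),p2w(i,[[123,273]],.02),p2w(i,[[525,246]],.02))
# render projected check in scene
j=ctrl.camera_info('scene'); 
for n,p in dict(axis=[.495,.21,.06]).items(): print(w2p(j,p))
E
```

```text
axis [[0.5123 0.2242 0.06  ]] handle top [[0.5007 0.2662 0.114 ]]
red [[0.6508 0.2639 0.06  ]] handle [[0.667  0.2266 0.114 ]]
scr [[ 0.5049  0.0275  0.025 ]
 [ 0.4845 -0.0702  0.025 ]
 [ 0.4597 -0.0661  0.025 ]
 [ 0.4811  0.0324  0.025 ]] [ 0.4825 -0.0191  0.025 ]
rib [[ 0.4993  0.0093  0.06  ]
 [ 0.4879 -0.0478  0.06  ]
 [ 0.4676 -0.0473  0.06  ]
 [ 0.4789  0.0086  0.06  ]]
plate [[ 0.6581 -0.181   0.025 ]
 [ 0.6558 -0.3007  0.025 ]
 [ 0.4869 -0.299   0.025 ]
 [ 0.4883 -0.1788  0.025 ]]
jar, flask,dish [[0.7584 0.0184 0.07  ]] [[0.5599 0.4685 0.02  ]] [[ 0.6012 -0.4505  0.02  ]]
[[346.1353 217.5031]]
```

Emit:
drive_tool(targets=[[0,[0.43,0.88,0],[0,0,0.6]],[0,[0.43,0.88,0],[0,0,0.6]],[0,[0.43,0.88,0],[0,0,0.6]],[0,[0.43,0.88,0],[0,0,0.6]],[0,[0.43,0.88,0],[0,0,0.6]]], grip_force=30)

```text
clock: 0.52
ee_pos: [0.2683, -0.4459, 0.3998]
ee_rot: [179.7, 0.2, -55.4]
wrist_force: [1.0, -1.1, 0.7]
finger_gap: 0.0918
```

Emit:
drive_tool(targets=[[0,[0.43,0.88,0.1],[0,0,0.6]],[0,[0.43,0.88,0.1],[0,0,0.6]],[0,[0.43,0.88,0],[0,0,0.6]],[0,[0.43,0.88,0],[0,0,0.6]],[0,[0.43,0.88,0],[0,0,0.6]]])

```text
clock: 0.93
ee_pos: [0.3556, -0.2599, 0.4069]
ee_rot: [179.6, 0.3, -36.6]
wrist_force: [0.5, 0.6, 0.7]
finger_gap: 0.0924
```

Emit:
drive_tool(targets=[[0,[0.43,0.88,0],[0,0,0.7]],[0,[0.43,0.88,0],[0,0,0.7]],[0,[0.4,0.6,0],[0,0,0.7]],[0,[0.3,0.4,0],[0,0,0.4]],[0,[0,0,0],[0,0,0]]])

```text
clock: 1.35
ee_pos: [0.4211, -0.1352, 0.4074]
ee_rot: [179.7, 0.3, -19.9]
wrist_force: [0.9, 0.7, -0.1]
finger_gap: 0.0919
```

Emit:
drive_tool(targets=[[0,[0.4,0.8,0],[0,0,0.3]],[0,[0.4,0.8,-0.4],[0,0,0.4]],[0,[0.4,0.8,-0.4],[0,0,0.3]],[0,[0.35,0.6,-0.4],[0,0,0.3]],[0,[0,0,0],[0,0,0]]])

```text
clock: 1.77
ee_pos: [0.4838, -0.0145, 0.3579]
ee_rot: [179.6, 0.1, -12.4]
wrist_force: [0.3, 0.5, -0.2]
finger_gap: 0.0918
```

```bash
cat > pic.py <<'E'
import sys
from h import *
o=ctrl.observe(); i=ctrl.camera_info('wrist'); im=ctrl.camera('wrist')
cv2.imwrite(f'pics/{sys.argv[1]}.png',im[:,:,::-1])
np.savez(f'{sys.argv[1]}.npz',**{k:np.array(v) for k,v in i.items()})
print(o['ee_pos'],o['ee_rot'],o['clock'])
E
python3 pic.py w1
```

```text
[ 0.48383855 -0.01453693  0.35791495] [ 1.79565920e+02  1.04791113e-01 -1.24334121e+01] 1.7667
```

View pics/w1.png

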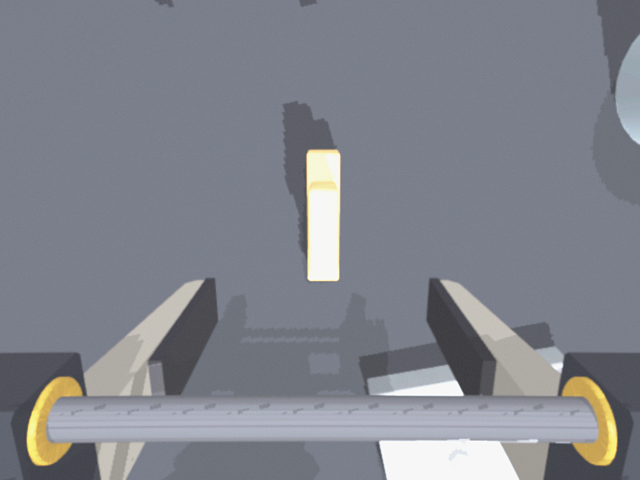

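The wrist view shows the scraper upright, with the rib's top face spanning (324,188) to (323,279). It is aligned with the jaws and centred between the fingers.

```bash
python3 - <<'E'
from h import *
i=dict(np.load('w1.npz'))
p=p2w(i,[[324,188],[323,279]],.06);print(p,p.mean(0))
E
```

```text
[[ 0.49078291  0.0129879   0.06      ]
 [ 0.47627754 -0.05010536  0.06      ]] [ 0.48353023 -0.01855873  0.06      ]
```

Emit:
drive_tool(targets=[[0,[0,-0.1,-0.9],[0,0,0]],[0,[0,0,-0.9],[0.05,0,0]],[0,[0,0,-0.8],[0,0,0]],[0,[0,0,-0.5],[0,0,0]],[0,[0,0,0],[0,0,0]]])

```text
clock: 2.23
ee_pos: [0.4825, -0.0297, 0.2333]
ee_rot: [179.4, -0.2, -13.4]
wrist_force: [-0.4, 0.4, 0.1]
finger_gap: 0.092
```

Emit:
drive_tool(targets=[[0,[0.02,0.28,-0.2],[0.1,0,0]],[0,[0,0,-0.1],[0,0,0]],[0,[0,0,0],[0,0,0]]])

```text
clock: 2.48
ee_pos: [0.4834, -0.0214, 0.2224]
ee_rot: [179.9, -0.1, -13.8]
wrist_force: [-0.1, -0.3, -0.1]
finger_gap: 0.092
```

Good: 3 mm along the rib is negligible. Closing.

Emit:
drive_tool(targets=[[1,[0,0.05,-0.03],[0,0,0.1]],[1,[0,0,0],[0,0,0]],[1,[0,0,0],[0,0,0]],[1,[0,0,0],[0,0,0]],[1,[0,0,0],[0,0,0]]], grip_force=40)

```text
clock: 2.9
ee_pos: [0.4851, -0.0195, 0.2253]
ee_rot: [179.9, -0.6, -13.2]
wrist_force: [-0.7, -0.2, -0.5]
finger_gap: 0.0606
```

Emit:
drive_tool(targets=[[1,[0,0,-0.06],[0,0,0]],[1,[0,0,0],[0,0,0]],[1,[0,0,0],[0,0,0]],[1,[0,0,0],[0,0,0]],[1,[0,0,0],[0,0,0]]])

```text
clock: 3.32
ee_pos: [0.4853, -0.0196, 0.2232]
ee_rot: [179.9, -0.6, -13.2]
wrist_force: [-1.0, 1.2, 1.2]
finger_gap: 0.0272
```

Emit:
drive_tool(targets=[[1,[0,0,0],[0,0,0]],[1,[0,0,0],[0,0,0]],[1,[0,0,0],[0,0,0]]])

```text
clock: 3.57
ee_pos: [0.4848, -0.0195, 0.2231]
ee_rot: [179.9, -0.5, -13.2]
wrist_force: [0.1, 0.2, 1.0]
finger_gap: 0.0201
```

Emit:
drive_tool(targets=[[1,[0,0,0.8],[0,0,0]],[1,[0,0,0.9],[0,0,0]],[1,[0.1,-0.6,0.6],[0,0,0.4]],[1,[0.1,-0.9,0],[0,0,0.4]],[1,[0.1,-0.9,0],[0,0,0.4]]])

```text
clock: 3.98
ee_pos: [0.495, -0.1094, 0.3168]
ee_rot: [-180.0, -0.2, -4.7]
wrist_force: [1.3, -0.4, -3.8]
finger_gap: 0.0198
```

Emit:
drive_tool(targets=[[1,[0.2,-0.9,0],[0,0,0.4]],[1,[0.2,-0.9,0],[0,0,0.4]],[1,[0.1,-0.8,0],[0,0,0.3]],[1,[0,-0.4,0],[0,0,0]],[1,[0,0,0],[0,0,0]]])

```text
clock: 4.4
ee_pos: [0.5136, -0.2442, 0.3163]
ee_rot: [179.8, -0.3, 1.8]
wrist_force: [-0.8, 0.0, -3.0]
finger_gap: 0.0198
```

Emit:
drive_tool(targets=[[1,[0,0.1,-0.6],[0,0,-0.35]],[1,[0,0,-0.5],[0,0,0]],[1,[0,0,-0.1],[0,0,0]],[1,[0,0,0],[0,0,0]]])

```text
clock: 4.73
ee_pos: [0.5127, -0.24, 0.2659]
ee_rot: [179.8, -0.2, -0.6]
wrist_force: [-0.4, 0.4, -2.9]
finger_gap: 0.0196
```

```bash
python3 - <<'E'
from h import *
o=ctrl.observe();print(o['ee_pos'],o['ee_rot'],o['clock'])
im=ctrl.camera('scene')[:,:,::-1]; cv2.imwrite('pics/s1.png',cv2.resize(im[220:360,130:330],None,fx=4,fy=4))
im=ctrl.camera('top')[:,:,::-1]; cv2.imwrite('pics/t1.png',cv2.resize(im[200:350,330:530],None,fx=4,fy=4))
E
```

```text
[ 0.51266897 -0.24004636  0.26588576] [179.82890279  -0.23447996  -0.60395463] 4.7333
```

View pics/s1.png

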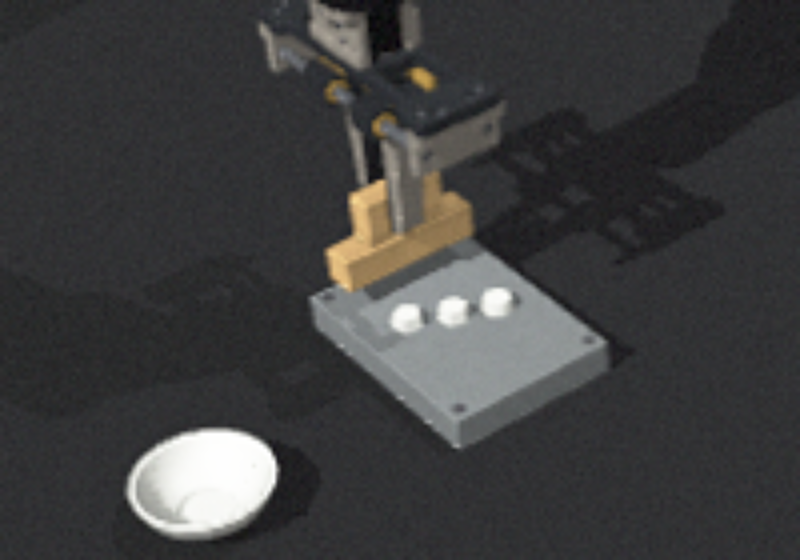

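View pics/t1.png

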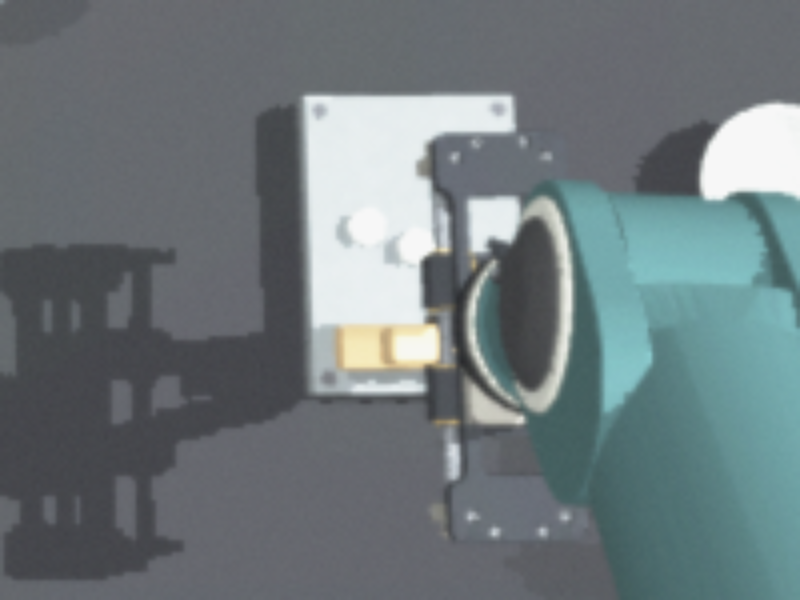

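The scene view shows the scraper hovering upright over the near end of the plate. The three chips, at crop (407,317), (453,312) and (497,302), lie in front of the blade and within its width.

Emit:
drive_tool(targets=[[1,[0,0,-0.25],[0,0,0]],[1,[0,0,-0.1],[0,0,0]],[1,[0,0,0],[0,0,0]]])

```text
clock: 5.08
ee_pos: [0.5144, -0.2391, 0.2546]
ee_rot: [179.7, -0.6, -0.5]
wrist_force: [0.5, -0.5, -2.6]
finger_gap: 0.02
```

Emit:
drive_tool(targets=[[1,[0,0,-0.12],[0,0,0]],[1,[0,0,0],[0,0,0]]])

```text
clock: 5.25
ee_pos: [0.5147, -0.2389, 0.25]
ee_rot: [179.7, -0.6, -0.4]
wrist_force: [-0.9, 0.5, -2.7]
finger_gap: 0.0196
```

Emit:
drive_tool(targets=[[1,[0.3,0,0],[0,0,0]],[1,[0.3,0,0],[0,0,0]],[1,[0.3,0,0],[0,0,0]],[1,[0.3,0,0],[0,0,0]],[1,[0.3,0,0],[0,0,0]]])

```text
clock: 5.67
ee_pos: [0.5758, -0.2398, 0.2502]
ee_rot: [179.6, -0.5, -0.6]
wrist_force: [-0.4, 0.0, -3.1]
finger_gap: 0.0198
```

Emit:
drive_tool(targets=[[1,[0.25,0,0],[0,0,0]],[1,[0.25,0,0],[0,0,0]],[1,[0.25,0,0],[0,0,0]],[1,[0.25,0,0],[0,0,0]],[1,[0.1,0,0],[0,0,0]]])

```text
clock: 6.08
ee_pos: [0.6257, -0.2392, 0.2504]
ee_rot: [179.6, -0.6, -0.5]
wrist_force: [-0.6, 0.1, -2.3]
finger_gap: 0.0199
```

```bash
python3 - <<'E'
from h import *
o=ctrl.observe();print(o['ee_pos'],o['ee_rot'],o['clock'])
im=ctrl.camera('scene')[:,:,::-1]; cv2.imwrite('pics/s2.png',cv2.resize(im[220:360,130:330],None,fx=4,fy=4))
E
```

```text
[ 0.62565069 -0.23923055  0.25041269] [179.61908444  -0.59837799  -0.53166357] 6.0833
```

View pics/s2.png

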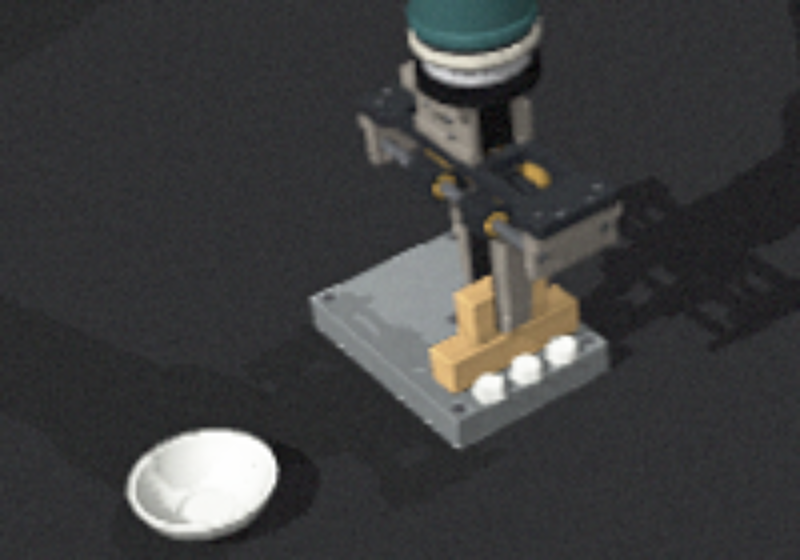

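The three chips sit against the blade at crop (490,388), (525,368) and (562,350), just short of the far edge. I'll keep pushing.

Emit:
drive_tool(targets=[[1,[0.25,0,0],[0,0,0]],[1,[0.25,0,0],[0,0,0]],[1,[0.25,0,0],[0,0,0]],[1,[0.25,0,0],[0,0,0]],[1,[0.1,0,0],[0,0,0]]])

```text
clock: 6.55
ee_pos: [0.6708, -0.2395, 0.2497]
ee_rot: [179.6, -0.4, -0.6]
wrist_force: [-0.6, 1.1, -2.3]
finger_gap: 0.0198
```

```bash
python3 - <<'E'
from h import *
o=ctrl.observe();print(o['ee_pos'],o['ee_rot'],o['clock'])
im=ctrl.camera('scene')[:,:,::-1]; cv2.imwrite('pics/s3.png',cv2.resize(im[220:360,130:330],None,fx=4,fy=4))
E
```

```text
[ 0.67076521 -0.23952358  0.24973744] [179.61856359  -0.41936961  -0.5644558 ] 6.55
```

View pics/s3.png

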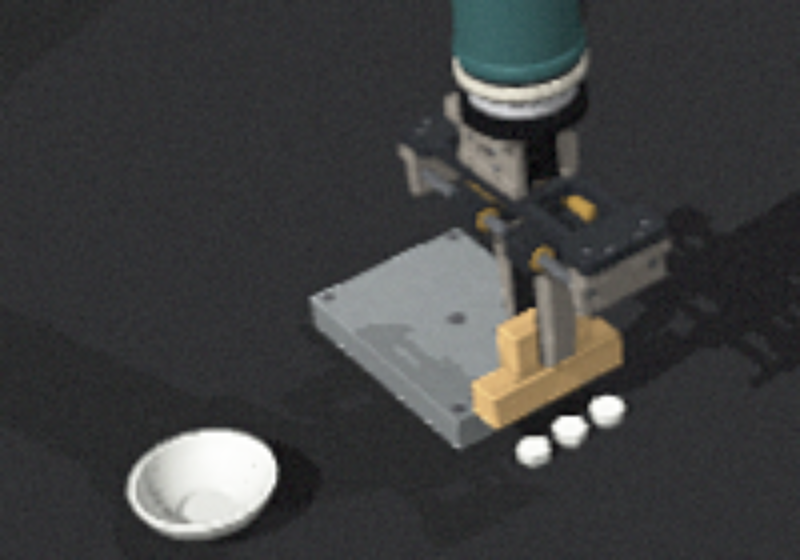

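All three chips lie on the bench beyond the plate at crop (533,450), (569,431) and (606,411). I'll lift the scraper and bring it back to a free spot near (0.47,-0.05).

Emit:
drive_tool(targets=[[1,[0,0,0.6],[0,0,0]],[1,[-0.3,0.2,0.7],[0,0,0]],[1,[-0.7,0.6,0],[0,0,0]],[1,[-0.7,0.6,0],[0,0,0]],[1,[-0.7,0.6,0],[0,0,0]]])

```text
clock: 7.02
ee_pos: [0.5737, -0.1634, 0.3009]
ee_rot: [179.5, -0.5, -1.1]
wrist_force: [0.5, -0.1, -2.9]
finger_gap: 0.0195
```

Emit:
drive_tool(targets=[[1,[-0.7,0.6,0],[0,0,0]],[1,[-0.7,0.7,0],[0,0,0]],[1,[-0.5,0.7,0],[0,0,0]],[1,[-0.1,0.5,0],[0,0,0]],[1,[0,0,0],[0,0,0]]])

```text
clock: 7.43
ee_pos: [0.4808, -0.0563, 0.3018]
ee_rot: [179.3, -0.2, -0.9]
wrist_force: [-0.1, -0.0, -3.2]
finger_gap: 0.02
```

Emit:
drive_tool(targets=[[1,[0,0.1,-0.7],[0.1,0,0]],[1,[0,0,-0.7],[0,0,0]],[1,[0,0,-0.3],[0,0,0]],[1,[0,0,0],[0,0,0]]])

```text
clock: 7.77
ee_pos: [0.4805, -0.0522, 0.235]
ee_rot: [179.7, -0.7, -0.8]
wrist_force: [0.1, 0.0, -1.9]
finger_gap: 0.0196
```

Emit:
drive_tool(targets=[[1,[0,0,-0.2],[0.03,0,0]],[1,[0,0,-0.1],[0,0,0]],[1,[0,0,0],[0,0,0]]])

```text
clock: 8.02
ee_pos: [0.4813, -0.0534, 0.2233]
ee_rot: [179.9, -0.7, -0.9]
wrist_force: [-0.5, -0.0, -2.1]
finger_gap: 0.0195
```

Emit:
drive_tool(targets=[[1,[0,0,-0.06],[0,0,0]],[1,[0,0,-0.03],[0,0,0]]])

```text
clock: 8.18
ee_pos: [0.4819, -0.0531, 0.2231]
ee_rot: [179.7, -0.8, -0.9]
wrist_force: [-2.3, -0.0, -0.4]
finger_gap: 0.02
```

Contact with the bench. Releasing.

Emit:
drive_tool(targets=[[0,[0,0,0],[0,0,0]],[0,[0,0,0],[0,0,0]],[0,[0,0,0],[0,0,0]],[0,[0,0,0],[0,0,0]],[0,[0,0,0],[0,0,0]]])

```text
clock: 8.6
ee_pos: [0.4841, -0.0538, 0.2264]
ee_rot: [179.6, -1.2, -1.0]
wrist_force: [0.1, 0.3, -0.1]
finger_gap: 0.0512
```

Emit:
drive_tool(targets=[[0,[0,0,0],[0,0,0]],[0,[0,0,0.2],[0,0,0]],[0,[0,0,0.7],[0,0,0]],[0,[0,0,0.8],[0,0,0]],[0,[0,0,0.8],[0,0,0]]])

```text
clock: 9.02
ee_pos: [0.4813, -0.0536, 0.3245]
ee_rot: [179.8, -0.4, -0.9]
wrist_force: [1.0, -0.8, 0.2]
finger_gap: 0.0842
```

Emit:
drive_tool(targets=[[0,[0.1,0.9,0.3],[0,0,0]],[0,[0.1,0.9,0.2],[0,0,0]],[0,[0.1,0.9,0],[0,0,0]],[0,[0,0.9,0],[0,0,0]],[0,[0,0.9,0],[0,0,0]]])

```text
clock: 9.43
ee_pos: [0.4955, 0.1224, 0.356]
ee_rot: [179.6, -1.3, -2.3]
wrist_force: [0.9, 1.1, -0.2]
finger_gap: 0.092
```

Emit:
drive_tool(targets=[[0,[0,0.9,0],[0,0,0]],[0,[0,0.4,0],[0,0,0]],[0,[0,0,0],[0,0,0]],[0,[0,0,0],[0,0,0]]])

```text
clock: 9.77
ee_pos: [0.493, 0.1858, 0.3593]
ee_rot: [179.9, -1.4, -1.5]
wrist_force: [-0.0, -0.3, -0.4]
finger_gap: 0.0919
```

```bash
python3 pic.py w2; python3 - <<'E'
from h import *
im=ctrl.camera('scene')[:,:,::-1]; cv2.imwrite('pics/s4.png',cv2.resize(im[180:360,180:440],None,fx=3,fy=3))
E
```

```text
[0.49303143 0.18580031 0.35929574] [179.87182901  -1.44818989  -1.51154503] 9.7667
```

View pics/w2.png

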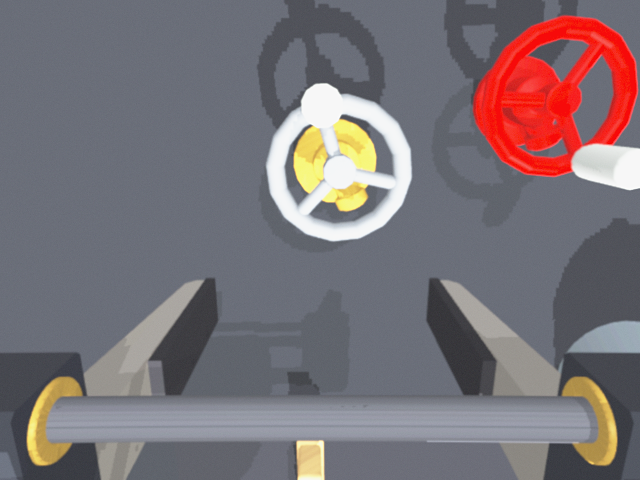

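View pics/s4.png

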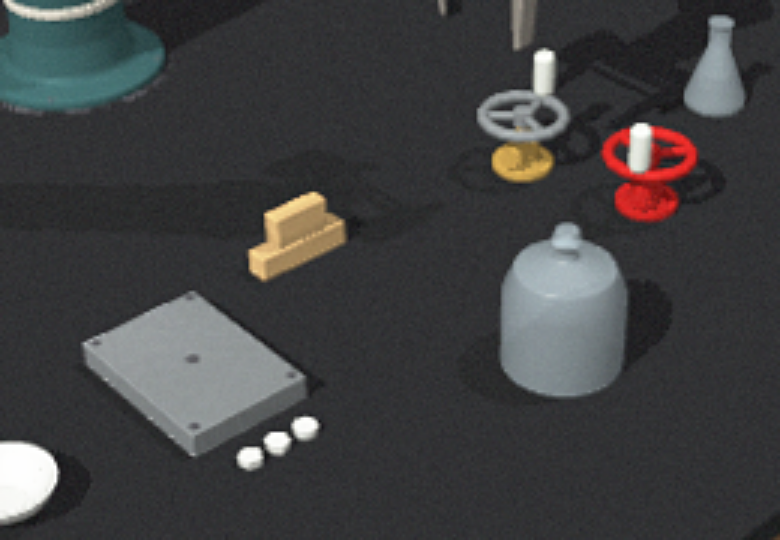

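The wrist view shows the grey wheel with its rim centred near (339,167) and the white handle seen end-on at (322,105). The red decoy is at (557,95). In the scene view the scraper stands upright and released, the chips are on the bench and the plate is clear.

```bash
python3 - <<'E'
from h import *
i=dict(np.load('w2.npz'))
a=p2w(i,[[339,167]],.06)[0];h=p2w(i,[[322,105]],.114)[0];print(a,h)
d=h-a;print(np.hypot(d[0],d[1]),np.degrees(np.arctan2(d[1],d[0])))
E
```

```text
[0.51300494 0.22883702 0.06      ] [0.50146916 0.26722223 0.114     ]
0.04008114975702368 106.7269169299373
```

Emit:
drive_tool(targets=[[0,[0.15,0.8,0],[0,0.2,0.2]],[0,[0.05,0.8,0],[0,0,0]],[0,[0,0.4,0],[0,0,0]],[0,[0,0,0],[0,0,0]]])

```text
clock: 10.2
ee_pos: [0.5043, 0.257, 0.3587]
ee_rot: [179.4, -0.2, -1.4]
wrist_force: [-0.5, -1.0, -0.7]
finger_gap: 0.0921
```

Emit:
drive_tool(targets=[[0,[-0.07,0.25,-0.7],[0.1,0,0]],[0,[0,0,-0.7],[0,0,0]],[0,[0,0,-0.7],[0,0,0]],[0,[0,0,-0.3],[0,0,0]],[0,[0,0,0],[0,0,0]]])

```text
clock: 10.62
ee_pos: [0.505, 0.2569, 0.2608]
ee_rot: [179.8, -0.4, -2.0]
wrist_force: [-0.8, -0.8, 0.9]
finger_gap: 0.0922
```

Emit:
drive_tool(targets=[[0,[-0.1,0.25,0.1],[0,0,0]],[0,[0,0.03,0],[0,0,0]],[0,[0,0,0],[0,0,0]]])

```text
clock: 10.87
ee_pos: [0.5023, 0.2658, 0.267]
ee_rot: [179.7, -0.5, -2.3]
wrist_force: [-0.6, -0.6, 0.4]
finger_gap: 0.092
```

Emit:
drive_tool(targets=[[1,[0,0.03,-0.05],[0,0,0]],[1,[0,0,0],[0,0,0]],[1,[0,0,0],[0,0,0]],[1,[0,0,0],[0,0,0]],[1,[0,0,0],[0,0,0]]], grip_force=40)

```text
clock: 11.28
ee_pos: [0.5034, 0.2682, 0.2695]
ee_rot: [179.9, -0.9, -2.3]
wrist_force: [1.2, 0.7, 0.2]
finger_gap: 0.0608
```

Emit:
drive_tool(targets=[[1,[0,0,0],[0,0,0]],[1,[0,0,0],[0,0,0]],[1,[0,0,0],[0,0,0]],[1,[0,0,0],[0,0,0]],[1,[0,0,0],[0,0,0]]])

```text
clock: 11.7
ee_pos: [0.503, 0.2682, 0.2694]
ee_rot: [179.9, -0.8, -2.3]
wrist_force: [-2.9, -0.1, 2.1]
finger_gap: 0.0273
```

Emit:
drive_tool(targets=[[1,[0,0,0],[0,0,0]],[1,[0,0,0],[0,0,0]],[1,[0,0,0],[0,0,0]]])

```text
clock: 11.95
ee_pos: [0.5022, 0.2686, 0.2694]
ee_rot: [179.9, -0.7, -2.3]
wrist_force: [-0.4, 0.4, 0.5]
finger_gap: 0.0214
```

```bash
cat > tb.py <<'E'
import sys
from h import *
A=np.array([0.5126,0.2266])
o=ctrl.observe(); p=o['ee_pos'][:2]-A; th=np.degrees(np.arctan2(p[1],p[0]))
f=o['wrist_force'][:2]; u=p/np.linalg.norm(p); t=np.array([-u[1],u[0]])
print('th %.1f r %.4f  Frad %.1f Ftan %.1f z %.4f clk %.2f rot'%(th,np.linalg.norm(p),f@u,f@t,o['ee_pos'][2],o['clock']),o['ee_rot'].round(1))
st=float(sys.argv[1]);n=int(sys.argv[2])
for k in range(n):
    a,b=np.radians([th+k*st,th+(k+1)*st]); d=.042*np.array([np.cos(b)-np.cos(a),np.sin(b)-np.sin(a)])/.04
    print('%.0f: [%.2f, %.2f]'%(th+(k+1)*st,*d))
E
python3 tb.py -10 10
```

```text
th 103.9 r 0.0433  Frad 0.5 Ftan 0.3 z 0.2694 clk 11.95 rot [179.9  -0.7  -2.3]
94: [0.18, 0.03]
84: [0.18, -0.00]
74: [0.18, -0.04]
64: [0.17, -0.07]
54: [0.16, -0.09]
44: [0.14, -0.12]
34: [0.11, -0.14]
24: [0.09, -0.16]
14: [0.06, -0.17]
4: [0.03, -0.18]
```

Emit:
drive_tool(targets=[[1,[0.18,0.03,0],[0,0,0]],[1,[0.18,0,0],[0,0,0]],[1,[0.18,-0.04,0],[0,0,0]],[1,[0.17,-0.07,0],[0,0,0]],[1,[0.16,-0.09,0],[0,0,0]]])

```text
clock: 12.37
ee_pos: [0.5369, 0.2621, 0.2693]
ee_rot: [179.6, -0.3, -2.1]
wrist_force: [-6.3, -2.3, 6.8]
finger_gap: 0.0207
```

```bash
python3 tb.py -10 8
```

```text
th 55.6 r 0.0431  Frad -5.4 Ftan 3.9 z 0.2693 clk 12.37 rot [179.6  -0.3  -2.1]
46: [0.14, -0.12]
36: [0.12, -0.14]
26: [0.09, -0.16]
16: [0.06, -0.17]
6: [0.03, -0.18]
-4: [0.00, -0.18]
-14: [-0.03, -0.18]
-24: [-0.06, -0.17]
```

Emit:
drive_tool(targets=[[1,[0.14,-0.12,0],[0,0,0]],[1,[0.12,-0.14,0],[0,0,0]],[1,[0.09,-0.16,0],[0,0,0]],[1,[0.06,-0.17,0],[0,0,0]],[1,[0.03,-0.18,0],[0,0,0]]])

```text
clock: 12.78
ee_pos: [0.5555, 0.2321, 0.2694]
ee_rot: [179.8, 0.1, -2.1]
wrist_force: [-6.0, 3.4, 3.0]
finger_gap: 0.021
```

```bash
python3 tb.py -10 8
```

```text
th 7.3 r 0.0432  Frad -5.5 Ftan 4.1 z 0.2694 clk 12.78 rot [ 1.798e+02  1.000e-01 -2.100e+00]
-3: [0.01, -0.18]
-13: [-0.02, -0.18]
-23: [-0.06, -0.17]
-33: [-0.09, -0.16]
-43: [-0.11, -0.14]
-53: [-0.14, -0.12]
-63: [-0.15, -0.10]
-73: [-0.17, -0.07]
```

Emit:
drive_tool(targets=[[1,[0.0,-0.18,0],[0,0,0]],[1,[-0.03,-0.18,0],[0,0,0]],[1,[-0.06,-0.17,0],[0,0,0]],[1,[-0.09,-0.16,0],[0,0,0]],[1,[-0.11,-0.14,0],[0,0,0]]])

```text
clock: 13.2
ee_pos: [0.5471, 0.2013, 0.2695]
ee_rot: [-179.3, -0.3, -2.0]
wrist_force: [0.9, 4.0, -2.6]
finger_gap: 0.021
```

```bash
python3 tb.py -10 5
```

```text
th -36.3 r 0.0428  Frad -1.6 Ftan 3.8 z 0.2695 clk 13.20 rot [-179.3   -0.3   -2. ]
-46: [-0.12, -0.14]
-56: [-0.14, -0.11]
-66: [-0.16, -0.09]
-76: [-0.17, -0.06]
-86: [-0.18, -0.03]
```

Emit:
drive_tool(targets=[[1,[-0.12,-0.14,0],[-0.1,0,0]],[1,[-0.14,-0.11,0],[0,0,0]],[1,[-0.16,-0.09,0],[0,0,0]],[1,[-0.17,-0.06,0],[0,0,0]],[1,[-0.18,-0.03,0],[0,0,0]]])

```text
clock: 13.62
ee_pos: [0.5225, 0.1843, 0.27]
ee_rot: [-178.8, -1.8, -2.0]
wrist_force: [29.7, 11.2, -34.3]
finger_gap: 0.0209
```

```bash
python3 tb.py -10 5
```

```text
th -76.9 r 0.0435  Frad -4.2 Ftan 31.5 z 0.2700 clk 13.62 rot [-178.8   -1.8   -2. ]
-87: [-0.18, -0.03]
-97: [-0.18, 0.01]
-107: [-0.18, 0.04]
-117: [-0.17, 0.07]
-127: [-0.16, 0.10]
```

Emit:
drive_tool(targets=[[1,[0,0,0],[0,0,0]]])

```text
clock: 13.7
ee_pos: [0.523, 0.1839, 0.2693]
ee_rot: [-178.6, -2.0, -2.1]
wrist_force: [-6.5, 4.9, 1.8]
finger_gap: 0.021
```

```bash
python3 tb.py -3 2; python3 -c "
from h import *
o=ctrl.observe();print(o['torque'],o['wrist_force'])"; python3 pic.py w3
```

```text
th -76.3 r 0.0440  Frad -6.3 Ftan -5.1 z 0.2693 clk 13.70 rot [-178.6   -2.    -2.1]
-79: [-0.05, -0.01]
-82: [-0.05, -0.01]
[0.88805475 2.1432699  0.10219031] [-6.48503407  4.88238612  1.77511299]
[0.52300399 0.183877   0.26929314] [-178.60404215   -1.96023755   -2.08671905] 13.7
```

View pics/w3.png

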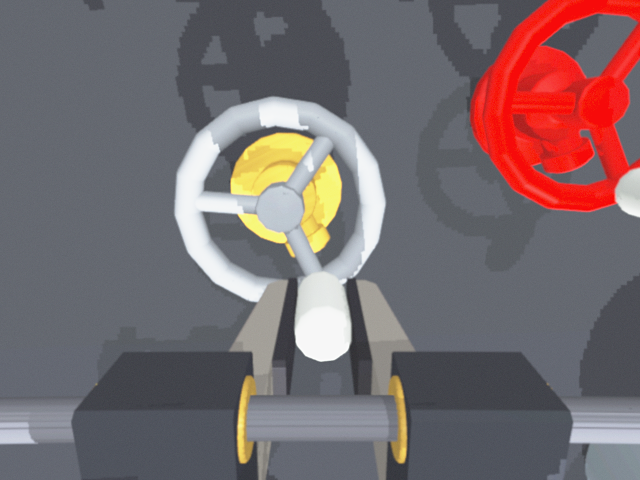

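Emit:
drive_tool(targets=[[1,[-0.1,-0.02,0],[-0.2,0.3,0]],[1,[-0.15,-0.03,0],[0,0,0]]])

```text
clock: 13.92
ee_pos: [0.5225, 0.1839, 0.2701]
ee_rot: [-178.7, -1.9, -2.1]
wrist_force: [17.1, 6.1, -23.2]
finger_gap: 0.0209
```

```bash
python3 tb.py -3 1; python3 - <<'E'
from h import *
i=dict(np.load('w3.npz'))
a=p2w(i,[[281,207]],.063)[0];b=p2w(i,[[315,272]],.062)[0];d=b-a;print(a,b,np.degrees(np.arctan2(d[1],d[0])))
print('handle top',p2w(i,[[323,340]],.114))
E
```

```text
th -77.0 r 0.0438  Frad -2.0 Ftan 18.1 z 0.2701 clk 13.92 rot [-178.7   -1.9   -2.1]
-80: [-0.05, -0.01]
[0.51329006 0.22704786 0.063     ] [0.52734386 0.19500566 0.062     ] -66.31760794826627
handle top [[0.52897168 0.18780979 0.114     ]]
```

```bash
sed -i "s/^o=ctrl.observe(); p=.*/o=ctrl.observe(); g=o['ee_pos']+Rm(o['ee_rot'])@[0,0,.171]; p=g[:2]-A; th=np.degrees(np.arctan2(p[1],p[0])); print('g',g.round(4))/" tb.py; python3 tb.py 10 6; python3 pic.py w4; python3 -c "
import cv2;im=cv2.imread('pics/w4.png');cv2.imwrite('pics/w4c.png',cv2.resize(im[80:370,150:420],None,fx=2,fy=2))"
```

```text
g [0.5282 0.1875 0.0992]
th -68.3 r 0.0421  Frad 0.7 Ftan 18.2 z 0.2701 clk 13.92 rot [-178.7   -1.9   -2.1]
-58: [0.16, 0.08]
-48: [0.15, 0.11]
-38: [0.13, 0.13]
-28: [0.10, 0.15]
-18: [0.07, 0.17]
-8: [0.04, 0.18]
[0.52248726 0.18389749 0.27009665] [-178.71702497   -1.85739675   -2.0920454 ] 13.9167
```

View pics/w4c.png

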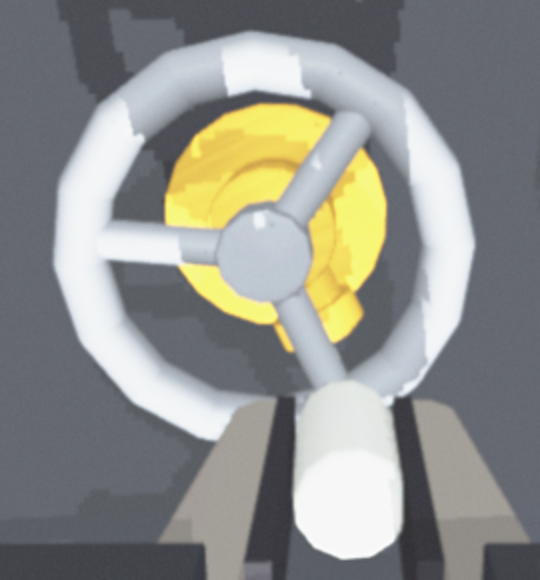

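The handle is gripped between the pads, and the grasp point sits at 42.1 mm radius. It stayed at -68.3° under 18–31 N of tangential push, well above the 3 N drag, so the stop is there. Now I open it two turns, back to the same angle.

Emit:
drive_tool(targets=[[1,[0.16,0.08,0],[-0.1,0.1,0]],[1,[0.15,0.11,0],[-0.1,0.1,0]],[1,[0.13,0.13,0],[0,0.1,0]],[1,[0.1,0.15,0],[0,0,0]],[1,[0.07,0.17,0],[0,0,0]]])

```text
clock: 14.38
ee_pos: [0.5468, 0.2032, 0.2698]
ee_rot: [179.3, 0.2, -2.5]
wrist_force: [0.8, -5.1, 3.0]
finger_gap: 0.0208
```

```bash
python3 tb.py 12 5
```

```text
g [0.5463 0.2012 0.0989]
th -37.1 r 0.0422  Frad 3.7 Ftan -3.5 z 0.2698 clk 14.38 rot [179.3   0.2  -2.5]
-25: [0.11, 0.19]
-13: [0.07, 0.21]
-1: [0.03, 0.22]
11: [-0.02, 0.22]
23: [-0.06, 0.21]
```

Emit:
drive_tool(targets=[[1,[0.11,0.19,0],[0,0,0]],[1,[0.07,0.21,0],[0,0,0]],[1,[0.03,0.22,0],[0,0,0]],[1,[-0.02,0.22,0],[0,0,0]],[1,[-0.06,0.21,0],[0,0,0]]])

```text
clock: 14.8
ee_pos: [0.5532, 0.2448, 0.2698]
ee_rot: [178.9, 0.2, -2.8]
wrist_force: [-3.0, -5.5, 5.2]
finger_gap: 0.021
```

```bash
python3 tb.py 12 5
```

```text
g [0.5525 0.2417 0.0988]
th 20.7 r 0.0427  Frad -4.8 Ftan -4.1 z 0.2698 clk 14.80 rot [178.9   0.2  -2.8]
33: [-0.10, 0.20]
45: [-0.14, 0.17]
57: [-0.17, 0.14]
69: [-0.20, 0.10]
81: [-0.21, 0.06]
```

Emit:
drive_tool(targets=[[1,[-0.1,0.2,0],[0.1,0,0]],[1,[-0.14,0.17,0],[0.05,0,0]],[1,[-0.17,0.14,0],[0,0,0]],[1,[-0.2,0.1,0],[0,0,0]],[1,[-0.21,0.06,0],[0,0,0]]])

```text
clock: 15.22
ee_pos: [0.52, 0.2713, 0.2698]
ee_rot: [179.1, 0.2, -2.8]
wrist_force: [2.3, -6.9, 1.5]
finger_gap: 0.0208
```

```bash
python3 tb.py 12 5
```

```text
g [0.5194 0.2686 0.0988]
th 80.8 r 0.0425  Frad -6.4 Ftan -3.4 z 0.2698 clk 15.22 rot [179.1   0.2  -2.8]
93: [-0.22, 0.01]
105: [-0.22, -0.03]
117: [-0.21, -0.08]
129: [-0.18, -0.12]
141: [-0.16, -0.15]
```

Emit:
drive_tool(targets=[[1,[-0.22,0.01,0],[0.05,0,0]],[1,[-0.22,-0.03,0],[0,0,0]],[1,[-0.21,-0.08,0],[0,0,0]],[1,[-0.18,-0.12,0],[0,0,0]],[1,[-0.16,-0.15,0],[0,0,0]]])

```text
clock: 15.63
ee_pos: [0.4826, 0.259, 0.2699]
ee_rot: [179.7, -0.7, -2.6]
wrist_force: [5.6, 1.1, -3.7]
finger_gap: 0.0213
```

```bash
python3 tb.py 12 5
```

```text
g [0.4848 0.2581 0.0989]
th 131.4 r 0.0420  Frad -2.9 Ftan -4.9 z 0.2699 clk 15.63 rot [179.7  -0.7  -2.6]
143: [-0.15, -0.16]
155: [-0.11, -0.19]
167: [-0.07, -0.21]
179: [-0.03, -0.22]
191: [0.02, -0.22]
```

Emit:
drive_tool(targets=[[1,[-0.15,-0.16,0],[0,0.1,0]],[1,[-0.11,-0.19,0],[0,0,0]],[1,[-0.07,-0.21,0],[0,0,0]],[1,[-0.03,-0.22,0],[0,0,0]],[1,[0.02,-0.22,0],[0,0,0]]])

```text
clock: 16.05
ee_pos: [0.4688, 0.2218, 0.2699]
ee_rot: [-179.5, -0.7, -2.3]
wrist_force: [1.2, 4.9, -4.0]
finger_gap: 0.0209
```

```bash
python3 tb.py 12 5
```

```text
g [0.4708 0.2233 0.0989]
th -175.5 r 0.0419  Frad -1.6 Ftan -4.8 z 0.2699 clk 16.05 rot [-179.5   -0.7   -2.3]
-163: [0.04, -0.22]
-151: [0.08, -0.20]
-139: [0.12, -0.18]
-127: [0.16, -0.15]
-115: [0.19, -0.11]
```

Emit:
drive_tool(targets=[[1,[0.04,-0.22,0],[-0.05,0.1,0]],[1,[0.08,-0.2,0],[0,0,0]],[1,[0.12,-0.18,0],[0,0,0]],[1,[0.16,-0.15,0],[0,0,0]],[1,[0.19,-0.11,0],[0,0,0]]])

```text
clock: 16.47
ee_pos: [0.4899, 0.1896, 0.2698]
ee_rot: [-179.3, 0.1, -1.8]
wrist_force: [-5.3, -0.1, 3.5]
finger_gap: 0.0208
```

```bash
python3 tb.py 12 5
```

```text
g [0.4895 0.1916 0.0988]
th -123.4 r 0.0419  Frad 3.0 Ftan -4.3 z 0.2698 clk 16.47 rot [-1.793e+02  1.000e-01 -1.800e+00]
-111: [0.19, -0.10]
-99: [0.21, -0.06]
-87: [0.22, -0.01]
-75: [0.22, 0.03]
-63: [0.21, 0.08]
```

Emit:
drive_tool(targets=[[1,[0.19,-0.1,0],[-0.05,0,0]],[1,[0.21,-0.06,0],[0,0,0]],[1,[0.22,-0.01,0],[0,0,0]],[1,[0.22,0.03,0],[0,0,0]],[1,[0.21,0.08,0],[0,0,0]]])

```text
clock: 16.88
ee_pos: [0.5334, 0.1875, 0.2698]
ee_rot: [-179.6, 0.5, -1.8]
wrist_force: [-6.2, 3.0, 2.8]
finger_gap: 0.0212
```

```bash
python3 tb.py 12 5
```

```text
g [0.5321 0.1887 0.0988]
th -62.8 r 0.0426  Frad -5.5 Ftan -4.2 z 0.2698 clk 16.88 rot [-179.6    0.5   -1.8]
-51: [0.18, 0.12]
-39: [0.15, 0.16]
-27: [0.12, 0.18]
-15: [0.08, 0.21]
-3: [0.03, 0.22]
```

One turn is done (the stop was at -68°, the handle is now at -63°). Starting the second.

Emit:
drive_tool(targets=[[1,[0.18,0.12,0],[0,0,0]],[1,[0.15,0.16,0],[0,0,0]],[1,[0.12,0.18,0],[0,0,0]],[1,[0.08,0.21,0],[0,0,0]],[1,[0.03,0.22,0],[0,0,0]]])

```text
clock: 17.3
ee_pos: [0.5583, 0.2211, 0.2697]
ee_rot: [179.7, 1.1, -2.0]
wrist_force: [-4.2, -3.1, 5.3]
finger_gap: 0.0206
```

```bash
python3 tb.py 12 5
```

```text
g [0.555  0.2205 0.0987]
th -8.2 r 0.0429  Frad -3.7 Ftan -3.7 z 0.2697 clk 17.30 rot [179.7   1.1  -2. ]
4: [0.01, 0.22]
16: [-0.04, 0.22]
28: [-0.08, 0.20]
40: [-0.12, 0.18]
52: [-0.16, 0.15]
```

Emit:
drive_tool(targets=[[1,[0.01,0.22,0],[0,-0.1,0]],[1,[-0.04,0.22,0],[0,-0.05,0]],[1,[-0.08,0.2,0],[0,0,0]],[1,[-0.12,0.18,0],[0,0,0]],[1,[-0.16,0.15,0],[0,0,0]]])

```text
clock: 17.72
ee_pos: [0.5473, 0.2551, 0.2699]
ee_rot: [178.9, 0.2, -2.4]
wrist_force: [6.3, -1.2, -4.1]
finger_gap: 0.0211
```

```bash
python3 tb.py 12 5
```

```text
g [0.5467 0.2518 0.099 ]
th 36.5 r 0.0424  Frad 4.4 Ftan -4.7 z 0.2699 clk 17.72 rot [178.9   0.2  -2.4]
48: [-0.15, 0.16]
60: [-0.18, 0.13]
72: [-0.20, 0.09]
84: [-0.22, 0.04]
96: [-0.22, -0.00]
```

Emit:
drive_tool(targets=[[1,[-0.15,0.16,0],[0.1,0,0]],[1,[-0.18,0.13,0],[0,0,0]],[1,[-0.2,0.09,0],[0,0,0]],[1,[-0.22,0.04,0],[0,0,0]],[1,[-0.22,0,0],[0,0,0]]])

```text
clock: 18.13
ee_pos: [0.5101, 0.2705, 0.2699]
ee_rot: [179.4, -0.2, -2.7]
wrist_force: [3.2, -2.0, -1.6]
finger_gap: 0.0214
```

```bash
python3 tb.py 12 5
```

```text
g [0.5105 0.2687 0.0989]
th 92.8 r 0.0422  Frad -2.1 Ftan -3.1 z 0.2699 clk 18.13 rot [179.4  -0.2  -2.7]
105: [-0.22, -0.03]
117: [-0.21, -0.08]
129: [-0.18, -0.12]
141: [-0.16, -0.15]
153: [-0.12, -0.18]
```

Emit:
drive_tool(targets=[[1,[-0.22,-0.03,0],[0,0,0]],[1,[-0.21,-0.08,0],[0,0,0]],[1,[-0.18,-0.12,0],[0,0,0]],[1,[-0.16,-0.15,0],[0,0,0]],[1,[-0.12,-0.18,0],[0,0,0]]])

```text
clock: 18.55
ee_pos: [0.4727, 0.2465, 0.2699]
ee_rot: [179.5, -0.7, -2.6]
wrist_force: [9.7, 0.2, -8.8]
finger_gap: 0.0211
```

```bash
python3 tb.py 12 5
```

```text
g [0.4746 0.2449 0.0989]
th 154.3 r 0.0421  Frad -8.6 Ftan -4.3 z 0.2699 clk 18.55 rot [179.5  -0.7  -2.6]
166: [-0.07, -0.21]
178: [-0.03, -0.22]
190: [0.02, -0.22]
202: [0.06, -0.21]
214: [0.10, -0.19]
```

Emit:
drive_tool(targets=[[1,[-0.06,-0.21,0],[0,0,0]],[1,[-0.03,-0.22,0],[0,0,0]],[1,[0.02,-0.22,0],[0,0,0]],[1,[0.06,-0.21,0],[0,0,0]],[1,[0.1,-0.19,0],[0,0,0]]])

```text
clock: 18.97
ee_pos: [0.4715, 0.2083, 0.2698]
ee_rot: [-179.5, -0.9, -2.3]
wrist_force: [0.5, 4.5, -1.7]
finger_gap: 0.021
```

```bash
python3 tb.py 12 6
```

```text
g [0.4741 0.2096 0.0989]
th -156.1 r 0.0421  Frad -2.3 Ftan -3.9 z 0.2698 clk 18.97 rot [-179.5   -0.9   -2.3]
-144: [0.11, -0.19]
-132: [0.15, -0.16]
-120: [0.18, -0.13]
-108: [0.20, -0.09]
-96: [0.21, -0.05]
-84: [0.22, -0.00]
```

Emit:
drive_tool(targets=[[1,[0.11,-0.19,0],[0,0.1,0]],[1,[0.15,-0.16,0],[0,0,0]],[1,[0.18,-0.13,0],[0,0,0]],[1,[0.2,-0.09,0],[0,0,0]],[1,[0.15,-0.03,0],[0,0,0]]])

```text
clock: 19.38
ee_pos: [0.4965, 0.1869, 0.2698]
ee_rot: [-179.5, 0.5, -1.9]
wrist_force: [-4.7, -1.7, 5.6]
finger_gap: 0.021
```

```bash
python3 tb.py 6 6
```

```text
g [0.4952 0.1885 0.0988]
th -114.6 r 0.0419  Frad 3.5 Ftan -3.6 z 0.2698 clk 19.38 rot [-179.5    0.5   -1.9]
-109: [0.10, -0.04]
-103: [0.11, -0.03]
-97: [0.11, -0.02]
-91: [0.11, -0.01]
-85: [0.11, 0.00]
-79: [0.11, 0.02]
```

Emit:
drive_tool(targets=[[1,[0.13,-0.05,0],[0,0,0]],[1,[0.14,-0.03,0],[0,0,0]],[1,[0.14,-0.01,0],[0,0,0]],[1,[0.14,0.01,0],[0,0,0]],[1,[0.1,0.02,0],[0,0,0]]])

```text
clock: 19.8
ee_pos: [0.5215, 0.1838, 0.2698]
ee_rot: [-179.7, 0.8, -1.8]
wrist_force: [-2.8, -1.0, 3.4]
finger_gap: 0.021
```

```bash
python3 tb.py 4 3
```

```text
g [0.5191 0.1849 0.0988]
th -81.2 r 0.0422  Frad 0.6 Ftan -2.9 z 0.2698 clk 19.80 rot [-179.7    0.8   -1.8]
-77: [0.07, 0.01]
-73: [0.07, 0.02]
-69: [0.07, 0.02]
```

Emit:
drive_tool(targets=[[1,[0.08,0.01,0],[0,0,0]],[1,[0.08,0.02,0],[0,0,0]],[1,[0.06,0.02,0],[0,0,0]],[1,[0,0,0],[0,0,0]],[1,[0,0,0],[0,0,0]]])

```text
clock: 20.22
ee_pos: [0.5322, 0.1867, 0.2698]
ee_rot: [-179.6, 0.8, -1.8]
wrist_force: [-2.6, -0.6, 2.5]
finger_gap: 0.0207
```

```bash
python3 tb.py 4 1;python3 pic.py w5;  python3 -c "
import cv2;im=cv2.imread('pics/w5.png');cv2.imwrite('pics/w5c.png',cv2.resize(im[80:370,150:420],None,fx=2,fy=2))"
```

```text
g [0.5298 0.1878 0.0988]
th -66.0 r 0.0424  Frad -0.5 Ftan -2.6 z 0.2698 clk 20.22 rot [-179.6    0.8   -1.8]
-62: [0.07, 0.03]
[0.53219661 0.18667799 0.26977543] [-179.64371078    0.80359639   -1.82367995] 20.2167
```

View pics/w5c.png

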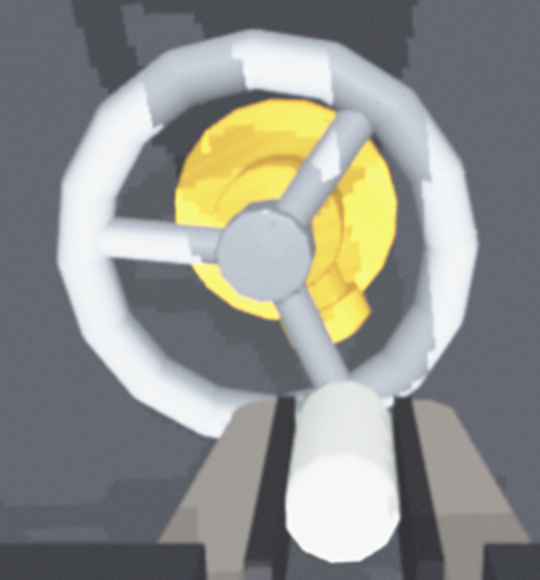

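```bash
python3 - <<'E'
from h import *
for n,P in (('w4',[(264,252),(332,385),(105,242),(355,122)]),('w5',[(266,251),(332,385),(105,238),(355,122)])):
    i=dict(np.load(n+'.npz')); q=p2w(i,[(x/2+150,y/2+80) for x,y in P],.062)
    print(n,q[0],[np.degrees(np.arctan2(*(b-q[0])[[1,0]])).round(1) for b in q[1:]])
im=ctrl.camera('scene')[:,:,::-1]; cv2.imwrite('pics/s5.png',cv2.resize(im[180:380,150:430],None,fx=2.8,fy=2.8))
E
python3 tb.py 4 1
```

```text
w4 [0.51277409 0.22678725 0.062     ] [np.float64(-66.6), np.float64(173.9), np.float64(52.4)]
w5 [0.51297068 0.22676549 0.062     ] [np.float64(-67.1), np.float64(173.7), np.float64(53.1)]
g [0.5299 0.1878 0.0988]
th -66.0 r 0.0424  Frad -1.5 Ftan -1.6 z 0.2698 clk 20.32 rot [-179.6    0.8   -1.8]
-62: [0.07, 0.03]
```

View pics/s5.png

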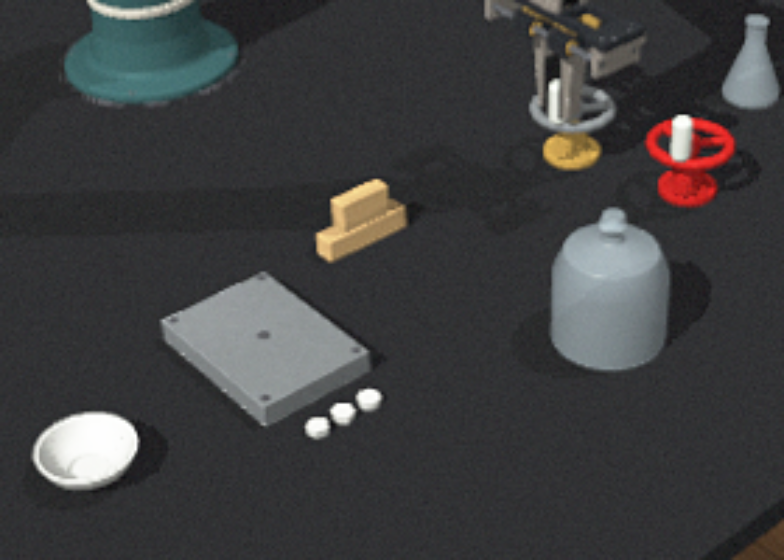

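The spoke angles match the closed-stop picture within 1°, the arm is still and the grip is holding. The scraper is upright at (362,220), the chips are on the bench at (317,427), (343,412) and (369,399), and the bystanders look untouched. Handing in.

```bash
python3 -c "
from cell import ctrl
o=ctrl.observe();print(o['finger_gap'],o['qvel'].round(2),o['wrist_force'])
print(ctrl.sign_off())"
```

```text
0.021072954910858484 [ 0.15 -0.05 -0.11  0.15  0.02 -0.3  -0.05] [-2.04454054  0.74903685  2.49266279]
the job is handed in; nothing more can be done
None
```

The job is finished and handed in at about 20.3 s of the 72 s allowed. No verdict was reported.

- **Chips and scraper:** One push with the held scraper wiped all three chips off the far edge of the plate onto the bench, and the fingers stayed clear of them. The scraper then stood upright and released near (0.48, -0.05). Both still showed that way in the last scene picture.
- **Closing the valve:** I turned the grey wheel's handle clockwise about 173°. It stopped at -68° and did not move under 18–31 N of push, well above the 3 N drag. I took that as the stop, since the valve angle itself cannot be read.
- **Backing off two turns:** I turned it back two full turns, counted call by call. At the end the spokes matched the closed-stop picture within about 1°. The grasp-point estimate is 2° past exactly two turns, so the two readings disagree slightly. Both are well inside the 11.5° tolerance.
- **Final grip:** The arm was holding still with the handle gripped, finger gap 21 mm at a 40 N grip setting. The grasp point was about 7 mm above the handle's centre.
- **Bystanders:** The bell jar, flask and dish look unmoved in the last picture; I did not measure their positions again. No check failed.

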